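Lever open a stuck steriliser case and lay the forceps in it

TASK

The lid of the stainless steriliser case is snapped tight: work the spatula blade into the notch in the middle of its front rim, lever the lid up with the blade and swing it right back until it rests open on its stop. Then lay the spatula flat in the steel instrument tray, and lay the forceps flat on the perforated insert inside the open case. Leave the beaker, timer and petri dish where they are.

Things in the scene. Friction and masses are not known exactly. Their poses are not given: they have to be found in the camera images.
- case: Fixed box of bare stainless steel, 110 mm deep (x) x 200 mm long (y) x 80 mm high to the rim, walls 3 mm, wire handles reaching 14 mm out at both short ends. Origin at the centre of its underside on the bench; its -x side is the front (roughly facing the robot) with the pry notch, the lid is hinged along its +x side. It does not slide.
- notch (a point): Middle of the pry notch in the case's front rim, on the outer face of the front wall (3 mm thick). The notch is a slot 28 mm wide (case's y) and 7 mm high, from z 73 mm up to the underside of the shut lid at z 80 mm; behind it is free room down to the insert at z 45 mm. Its bottom edge is the fulcrum for the blade. Axes as the case.
- lid_hinge (a point): Middle of the lid's hinge line, 58 mm behind the case's centre, 80 mm above the bench; the line runs along the case's y. Axes as the case.
- insert (a point): Centre of the top face of the perforated insert plate in the case, 45 mm above the bench, 35 mm below the rim; free space on it 104 mm (x) x 194 mm (y), less two spring clips 18 mm wide on the front wall, 14 mm inwards at y = +-55 mm, near the rim. Axes as the case.
- lid (a joint): Lid angle: 0 shut, grows as it opens, stop at 1.95 rad (leaning back). Two spring clips hold it shut: about 10 N up at the front edge frees it, and they let go once that edge has risen some 5 mm (0.05 rad). Then only its weight holds it: let go, it falls shut before upright (1.57 rad) and falls back to its stop beyond.
- lid_lip (a point): Middle of the lid's front edge, at its underside; it rises and swings with the lid. The lid is a flush steel plate 113 mm deep from the hinge line x 200 x 3 mm, 220 g, without handle.
- spatula: Loose lab spatula, 185 mm long along x, 90 g, lying flat on the bench, blade pointing away from the robot: black handle 100 mm long, 16 wide (y), 18 high (z), x -92.5 to 7.5; stiff steel blade 16 wide, 2.5 thick, round end, x 7.5 to 92.5, at the handle's mid-height (9 mm above the underside). Origin mid-length on the underside, z up as it lies.
- tray: Fixed open steel instrument tray, 169 mm (its x) x 249 mm (its y) over the flared rims, rim 22 mm high, floor 2 mm thick; flat inside 140 mm (x) x 220 mm (y). Origin at the centre of its underside. Empty at the start.
- forceps: Loose steel forceps, 140 mm long along their y, 9 mm wide (x) and 12 mm high (z), 30 g, lying flat on the bench between spatula and tray. Origin at the middle of the underside.
- beaker: Bystander: loose glass beaker, 62 mm wide, 78 mm high, standing behind the work. Origin at the underside.
- timer: Bystander: loose flat white timer 60 x 64 x 19 mm behind the tray. Origin at the underside.
- petri_dish: Bystander: loose petri dish 94 mm wide, 18 mm high, on the left near the bench's front edge. Origin at the underside.

How it is judged:
By the outcome, as a careful person would: the job done as asked, in the order asked, and still so for the second after the job is handed in, with the robot touching nothing.
It also fails if it takes over 51 s, if anything falls off the work surface, if the arm or the gripper's body presses on something with over 40 N, if the wrist force passes 120 N, or if a joint passes its speed limit or range.

ROBOT

A 6-joint arm with a two-finger parallel gripper is mounted at the origin on a cart in front of the work surface, level with it; the furniture and walls round the work are solid. World frame = base frame: x ahead of the robot, y to its left, z up, the work surface at z = 0. Lengths are in m, angles in rad, forces in N, time in s.
With the tool pointing down it reaches from about 0.425 to 0.925 m from the base axis. Payload 12.5 kg.
Tool frame: the origin (TCP) lies at the very end of the fingers, on their centre line; the grasp point (between the pads) lies 19 mm behind it; z points along the fingers, y is the line along which they close (so a half turn about z gives the same grasp; the last joint's range is limited). The gripper opens to 85 mm and grips with 20 to 120 N. Pads are 22 mm wide; open, the fingers measure 114 mm over their backs; the gripper's body (76 mm by 85 mm) begins 54 mm behind the grasp point. The pads swing forward as they close: fully open they stand 13 mm farther back than shut.
Start: joints at [1.006, 0.491, 1.559, -0, 1.092, -0.106], TCP at [0.277, 0.56, 0.231] pointing down, gripper open.
Joint ranges: [-3.1, 3.1], [-0.84, 2.19], [0.05, 2.79], [-1.13, 4.28], [0.06, 2.93], [-2.69, 2.69]. Speed limits (rad/s): [2.22, 2.22, 2.79, 3.14, 3.14, 3.14].

INTERFACE

Orientations are given as a unit quaternion [w, x, y, z].
In Python, from bench import ctrl gives the robot as it stands.
- The arm moves only by the tool send_rows, never from a script. Its argument "targets" is a list of rows, each a list of 7 numbers: the turn, a rotation vector about the tool's x, y, z in degrees, then the shift along the tool's x, y, z in cm, then the finger opening in cm, from 0 to 8.54. A call has 1 to 20 rows; each row shifts and turns the commanded pose from where the row before left it, along the tool's axes as they then stand; what a row does not reach is not made up. A row lasts 1/12 s, in which the tool goes at most 41.7 mm and 7.16 degrees, less where a joint would pass 70% of its speed; a pose out of reach is approached as far as the arm can. A call with a gripper value outside its range is refused whole. The fingers move at their own pace and stop on an object; "squeeze" is the grip in N (left out, the last holds). Time passes only in rows, so rows that do not move let the fingers close. It gives the time, the measured TCP pose, the force, the opening and the grip force at its end, in the units of the state.
- ctrl.get_obs(): the state, without advancing time (a new reading comes with each control period).
- ctrl.capture(name): name is "scene" or "top"; returns a dict with "img" (420x560x3 uint8, blue, green, red), "fx", "fy", "cx", "cy" (pixels), "xyz" and "rotation" of the camera in the world. Camera axes: x right, y up, looking along -z (the intrinsics and any distortion apply to the point x, -y, -z); pixel columns grow to the right and rows downward; lengths in m; the calibration is good to about 2 mm. A picture is of the moment at which its call begins. There is no depth.
- ctrl.close_job(): hands the job in; it is judged then, once.
Trained networks look in the newest picture that a camera, given by its name, has taken for a name from the list of things; names that differ only in an ending like _2 or _b are one class to them, and where a whole thing is asked for, a point or a joint stands for the part that bears it (a point fixed in the world has none). Each returns a list of dicts, best first, with "conf" (0 to 1); they miss things now and then, are a little off and sometimes report something else, mostly with a low value. They report only what shows in the picture. A call takes as long as a camera call.
- ctrl.find_in(camera, query): "bbox" ([left, top, right, bottom] in pixels, round what is visible of it).
- ctrl.regions_of(camera, query): "mask" (420x560 bool, what is visible of it) and "bbox" ([left, top, right, bottom] in pixels, round what is visible of it).
- ctrl.mark_of(camera, query): "point" ([column, row] in pixels: a listed point, or the origin of a listed thing).
The state is a dict: "time_s": time; "joint_pos": joint angles; "joint_vel": joint speeds; "joint_torque": joint torques, N m; "position": TCP position; "tool_rot": TCP orientation; "contact_force": force on the tool from outside, world axes, zero at the start; "torque": the same for the moment, N m; "width": finger opening in m; "finger_force": force on a finger pad.
Only numpy, scipy, OpenCV 4.12 (cv2) and the standard library are available. Lean on these libraries where they do the work, as an engineer would, in place of code of your own. Each camera call takes 0.05 s, during which the arm holds its last target. There are 200 camera calls.

## Working session

There is one attempt and no reset: what is moved stays moved. The work goes in short steps, Python scripts to look and compute and a tool call to move; the robot and the scene stay as the last step left them, time stands still between calls to the robot, and variables do not carry over. Pictures are saved under pics/ and viewed, at most 14 in all, crops included, and the job is handed in when it is done.

Besides the shell and the picture viewer there is one more tool, called as a command line: name --pt "numbers of a row" for each row, then --argument value for the rest. send_rows: Moves the arm, as the interface text tells. Its arguments: {"type":"object","properties":{"targets":{"type":"array"},"squeeze":{"type":"number"}},"required":["targets"]}

```bash
ls; mkdir -p pics
cat > h.py <<'E'
import numpy as np, cv2
from scipy.spatial.transform import Rotation as R
from bench import ctrl
def cam(c):
    K=np.array([[c['fx'],0,c['cx']],[0,c['fy'],c['cy']],[0,0,1.]])
    r=np.array(c['rotation'],float)
    M=r if r.shape==(3,3) else R.from_quat(r[[1,2,3,0]]).as_matrix()
    return K,M,np.array(c['xyz'],float)
def ray(c,p):
    K,M,o=cam(c); d=np.linalg.inv(K)@[p[0],p[1],1]; return o,M@(d*[1,-1,-1])
def atz(c,p,z):
    o,d=ray(c,p); return o+d*(z-o[2])/d[2]
def tri(c1,p1,c2,p2):
    o1,d1=ray(c1,p1);o2,d2=ray(c2,p2)
    A=np.stack([d1,-d2],1); s=np.linalg.lstsq(A,o2-o1,rcond=None)[0]
    a=o1+s[0]*d1;b=o2+s[1]*d2
    return (a+b)/2,np.linalg.norm(a-b)
def proj(c,X):
    K,M,o=cam(c); v=(M.T@(np.asarray(X)-o))*[1,-1,-1]; q=K@v; return q[:2]/q[2]
E
python3 - <<'E'
from h import *
np.set_printoptions(precision=4,suppress=True)
C={}
for n in ['scene','top']:
    c=ctrl.capture(n);C[n]=c;cv2.imwrite(f'pics/{n}0.png',c['img']);print({k:v for k,v in c.items() if k!='img'})
for q in ['case','notch','lid_hinge','insert','lid_lip','spatula','tray','forceps','beaker','timer','petri_dish']:
    P={}
    for n in C:
        m=ctrl.mark_of(n,q); P[n]=m[0] if m else None
    print(q,{n:(p and (np.round(p['point'],1),round(p['conf'],2))) for n,p in P.items()}, tri(C['scene'],P['scene']['point'],C['top'],P['top']['point']) if all(P.values()) else '')
print(ctrl.get_obs())
E
```

```text
pics
{'fx': 516.2015780062362, 'fy': 516.2015780062362, 'cx': 285.249852059036, 'cy': 213.08901777530102, 'xyz': array([-0.066 , -0.7026,  1.1947]), 'rotation': array([ 0.8783,  0.337 , -0.1253, -0.315 ])}
{'fx': 402.86639663694183, 'fy': 402.86639663694183, 'cx': 289.94116776790423, 'cy': 212.8825008624723, 'xyz': array([0.4876, 0.0597, 1.2722]), 'rotation': array([-0.6976, -0.0307,  0.0325,  0.7151])}
case {'scene': (array([256.8, 183.8]), 0.84), 'top': (array([217.2, 197.9]), 0.75)} (array([ 0.6525,  0.2904, -0.0119]), np.float64(0.010536573685904337))
notch {'scene': (array([249.6, 177.8]), 0.84), 'top': (array([224.1, 211.7]), 0.64)} (array([0.5996, 0.2545, 0.0746]), np.float64(0.009375340850098684))
lid_hinge {'scene': (array([264.1, 152.4]), 0.64), 'top': (array([209.7, 179. ]), 0.75)} (array([0.6918, 0.2929, 0.1026]), np.float64(0.015538952244725878))
insert {'scene': (array([257.6, 173.1]), 0.72), 'top': (array([220.9, 196.8]), 0.95)} (array([0.6444, 0.2679, 0.0584]), np.float64(0.015205001717009982))
lid_lip {'scene': (array([254.6, 180. ]), 0.74), 'top': (array([225. , 213
[... 810 characters left out ...]
12, -0.5078]), np.float64(0.29088508616304))
petri_dish {'scene': (array([159.6, 185.1]), 0.68), 'top': (array([159.4, 281.7]), 0.85)} (array([0.3922, 0.469 , 0.0065]), np.float64(0.010715729596864905))
{'time_s': 1.2, 'joint_pos': array([ 1.0063,  0.4909,  1.5589,  0.    ,  1.0917, -0.1056]), 'joint_vel': array([ 0.0005,  0.001 , -0.0007,  0.0002, -0.0008,  0.0002]), 'joint_torque': array([ -0.0016, -61.828 , -26.183 ,  -0.0002,   0.0006,   0.    ]), 'position': array([0.2768, 0.5604, 0.2313]), 'tool_rot': array([0.    , 0.2274, 0.9738, 0.    ]), 'contact_force': array([0.2042, 0.2588, 0.0366]), 'torque': array([-0.0312,  0.0501, -0.0015]), 'finger_force': 0.0, 'width': 0.08507459308682845}
```

Run:
```python
import cv2
for n in ['scene','top']:
    im=cv2.imread(f'pics/{n}0.png'); cv2.imwrite(f'pics/{n}0b.png',cv2.resize(im,(800,600),interpolation=cv2.INTER_CUBIC))
```

```text
(no output)
```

View pics/scene0b.png

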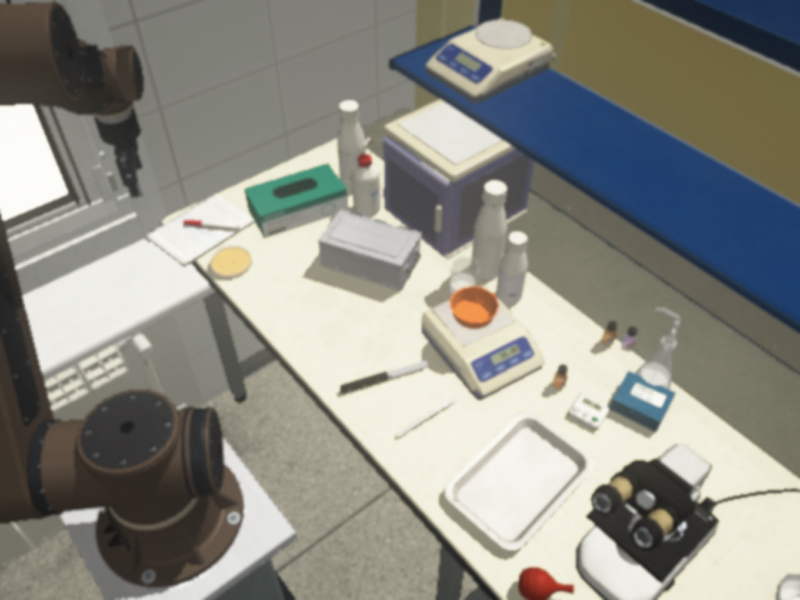

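View pics/top0b.png

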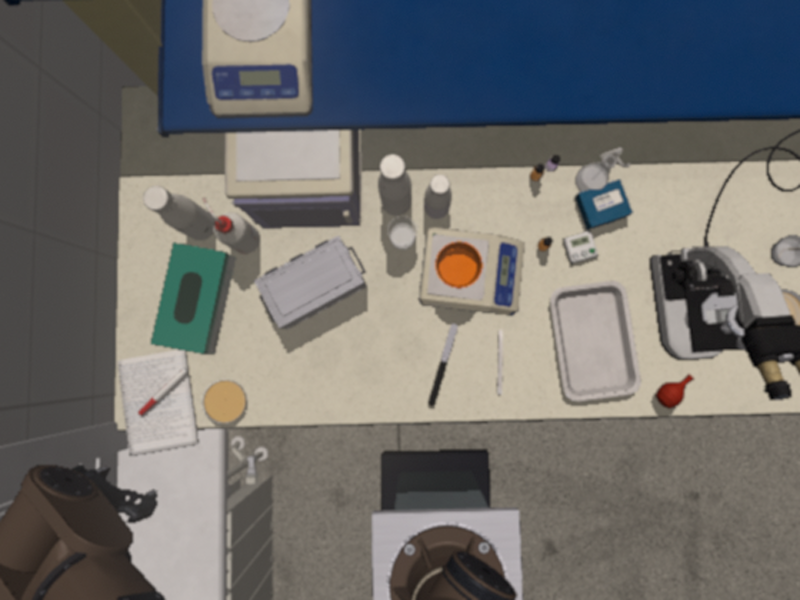

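```bash
cat >> h.py <<'E'
from scipy.optimize import minimize
def box(x0,x1,y0,y1,z0,z1): return np.array([[x,y,z] for x in(x0,x1) for y in(y0,y1) for z in(z0,z1)])
def place(P,p): # p=x,y,yaw(,z)
    return P@R.from_euler('z',p[2]).as_matrix().T+[p[0],p[1],0]
S=4
def fill(c,hulls,p):
    m=np.zeros((420*S,560*S),np.uint8)
    for P in hulls:
        q=np.array([proj(c,X) for X in place(P,p)])
        h=cv2.convexHull(((q+.5)*S-.5).astype(np.float32)).round().astype(np.int32); cv2.fillConvexPoly(m,h,255)
    return cv2.resize(m,(560,420),interpolation=cv2.INTER_AREA)/255.
def fit(views,hulls,p0):
    def cost(p):
        s=0
        for c,m in views:
            f=fill(c,hulls,p); s+=1-np.minimum(f,m).sum()/np.maximum(f,m).sum()
        return s
    best=None
    st=np.array([p0]+[np.array(p0)+d for d in ([.01,0,0],[0,.01,0],[-.01,0,0],[0,-.01,0])])
    for k in range(2):
        sim=np.vstack([p0,np.array(p0)+np.diag([.008,.008,.12])])
        r=minimize(cost,p0,method='Nelder-Mead',options=dict(initial_simplex=sim,xatol=1e-4,fatol=1e-5)); p0=r.x
    return r.x,r.fun
H=dict(lid=[box(-.055,.058,-.1,.1,.08,.083)],
 case=[box(-.055,.058,-.1,.1,0,.083)],
 spatula=[box(-.0925,.0075,-.008,.008,0,.018),box(.0075,.0925,-.008,.008,.0078,.0103)],
 forceps=[box(-.0045,.0045,-.07,.07,0,.012)],
 tray=[box(-.0845,.0845,-.1245,.1245,.02,.022),box(-.07,.07,-.11,.11,0,.022)])
E
cat > m.py <<'E'
from h import *
np.set_printoptions(precision=4,suppress=True)
C={n:ctrl.capture(n) for n in ['scene','top']}
G=dict(lid=(.65,.27,.38),case=(.65,.27,.38),spatula=(.468,-.003,-.28),forceps=(.465,-.130,0.),tray=(.46,-.33,1.6))
for q,g in G.items():
    V=[]
    for n in C:
        m=ctrl.regions_of(n,q)
        if m: 
            V.append((C[n],m[0]['mask'].astype(float))); print(q,n,round(m[0]['conf'],2),m[0]['bbox'],m[0]['mask'].sum())
    if V: print(q,*fit(V,H[q],g),[fit([v],H[q],g) for v in V])
E
python3 m.py
```

```text
lid top 0.68 [180.4, 164.2, 253.1, 228.6] 2580
lid [0.649  0.2745 0.4814] 0.03010955057442488 [(array([0.649 , 0.2745, 0.4814]), np.float64(0.03010955057442488))]
case scene 0.6 [223.4, 145.8, 296.5, 202.6] 2774
case top 0.57 [174.0, 166.0, 257.9, 228.7] 2838
case [0.6486 0.2781 0.478 ] 0.07915760029260188 [(array([0.6467, 0.2788, 0.4698]), np.float64(0.03115354315011143)), (array([0.6493, 0.2765, 0.4767]), np.float64(0.037269271572412666))]
spatula scene 0.82 [239.3, 253.6, 298.7, 278.1] 396
spatula top 0.78 [298.9, 225.6, 322.0, 280.4] 263
spatula [ 0.4689 -0.0013 -0.3103] 0.38991637560652515 [(array([ 0.467 , -0.0012, -0.3185]), np.float64(0.17052686445451404)), (array([ 0.4722, -0.0022, -0.3093]), np.float64(0.20478166748394344))]
forceps scene 0.76 [276.6, 279.9, 322.1, 308.8] 258
forceps top 0.73 [348.3, 233.5, 351.7, 274.1] 146
forceps [ 0.4695 -0.127   1.5129] 0.3631464593303615 [(array([ 0.4676, -0.1267,  1.5176]), np.float64(0.18913099413620782)), (array([ 0.4887, -0.1505,  1.1111]), np.float64(0.9130512433026514))]
tray scene 0.41 [225.8, 150.6, 294.4, 185.9] 1493
tray top 0.9 [383.9, 197.3, 449.9, 280.8] 4319
tray [ 0.5135 -0.3328  1.6716] 1.033747304743387 [(array([ 0.46, -0.33,  1.6 ]), np.float64(1.0)), (array([ 0.5135, -0.3328,  1.6716]), np.float64(0.03374730474338683))]
```

send_rows --pt "0 0 0 -2.17 -2.35 0.73 4" --pt "0 0 0 -2.17 -2.35 0.73 4" --pt "0 0 0 -2.17 -2.35 0.73 4" --pt "0 0 0 -2.17 -2.35 0.73 4" --pt "0 0 0 -2.17 -2.35 0.73 4" --pt "0 0 0 -2.17 -2.35 0.73 4" --pt "0 0 0 -2.17 -2.35 0.73 4" --pt "0 0 0 -2.17 -2.35 0.73 4" --pt "0 0 0 -2.17 -2.35 0.73 4" --pt "0 0 0 -2.17 -2.35 0.73 4" --pt "0 0 0 -2.17 -2.35 0.73 4" --pt "0 0 0 -2.17 -2.35 0.73 4" --pt "0 0 0 -2.17 -2.35 0.73 4" --pt "0 0 0 -2.17 -2.35 0.73 4" --pt "0 0 0 -2.17 -2.35 0.73 4" --pt "0 0 0 -2.17 -2.35 0.73 4" --pt "0 0 0 -2.17 -2.35 0.73 4" --pt "0 0 0 -2.17 -2.35 0.73 4" --pt "0 0 -4.25 0 0 0 4" --pt "0 0 -4.25 0 0 0 4" --squeeze 60

```text
time_s: 3.47
position: [0.4401, 0.0065, 0.0995]
tool_rot: [-0.0, 0.155, 0.988, 0.0]
contact_force: [-1.1, 0.7, 0.2]
width: 0.0398
finger_force: 0.0
```

```bash
cat > rel.py <<'E'
# usage: rel.py x y z toolY_angle_deg pitch_deg(blade up) : relative move in tool axes (cm, deg)
import sys; from h import *
np.set_printoptions(precision=3,suppress=True)
def rot(ang,pitch=0):
    a=np.radians(ang); y=np.array([np.cos(a),np.sin(a),0]); z=np.array([0,0,-1.]); x=np.cross(y,z)
    f=np.array([np.sin(a),-np.cos(a),0]) # forward (spatula axis) = y rotated -90deg
    return R.from_matrix(R.from_rotvec(-np.radians(pitch)*y).as_matrix()@np.stack([x,y,z],1))
if __name__=='__main__':
    o=ctrl.get_obs(); q=o['tool_rot']; A=R.from_quat(np.r_[q[1:],q[0]])
    v=list(map(float,sys.argv[1:])); B=rot(v[3],v[4] if len(v)>4 else 0)
    print('t',round(o['time_s'],2),'pos',o['position'],'toolx',A.apply([1,0,0]),'y',A.apply([0,1,0]),'f',o['contact_force'],'w',o['width'],o['finger_force'])
    print('shift cm (cur axes)',A.inv().apply(np.array(v[:3])-o['position'])*100,'turn deg',(A.inv()*B).as_rotvec(degrees=True))
E
python3 rel.py 0.4404 0.0078 0.003 72.15
```

```text
t 3.47 pos [0.44  0.006 0.1  ] toolx [-0.952  0.306  0.   ] y [0.306 0.952 0.   ] f [-1.083  0.744  0.164] w 0.03982581501574012 0.0
shift cm (cur axes) [0.007 0.138 9.651] turn deg [ 0.001 -0.018  0.058]
```

send_rows --pt "0 0 0 0 0.14 2.4 4" --pt "0 0 0 0 0 2.4 4" --pt "0 0 0 0 0 2.4 4" --pt "0 0 0 0 0 1.4 4" --pt "0 0 0 0 0 1.0 4" --pt "0 0 0 0 0 0 1" --pt "0 0 0 0 0 0 1" --pt "0 0 0 0 0 0 1" --pt "0 0 0 0 0 0 1" --pt "0 0 0 0 0 0 1" --squeeze 110

```text
time_s: 4.3
position: [0.4404, 0.0095, 0.0046]
tool_rot: [0.001, 0.155, 0.988, 0.0]
contact_force: [0.4, -0.6, -0.8]
width: 0.0131
finger_force: 107.6
```

```bash
python3 rel.py 0.4404 0.0078 0.12 117.3
```

```text
t 4.3 pos [0.44  0.009 0.005] toolx [-0.952  0.305 -0.001] y [0.305 0.952 0.   ] f [ 0.382 -0.645 -0.767] w 0.013112579338359406 107.59397864341736
shift cm (cur axes) [ -0.062  -0.156 -11.544] turn deg [ -0.012   0.082 -45.085]
```

send_rows --pt "0 0 0 0 0 -1.36 1" --pt "0 0 0 0 0 -1.36 1" --pt "0 0 -6.44 0 0 -1.36 1" --pt "0 0 -6.44 0 0 -1.36 1" --pt "0 0 -6.44 0 0 -1.36 1" --pt "0 0 -6.44 0 0 -1.36 1" --pt "0 0 -6.44 0 0 -1.36 1" --pt "0 0 -6.44 0 0 0 1" --pt "0 0 -6.44 0 0 0 1" --pt "0 0 0 -1.78 2.37 0 1" --pt "0 0 0 -1.78 2.37 0 1" --pt "0 0 0 -1.78 2.37 0 1" --pt "0 0 0 -1.78 2.37 0 1" --pt "0 0 0 -1.78 2.37 0 1" --pt "0 0 0 -1.78 2.37 0 1" --pt "0 0 0 0 0 0 1" --pt "0 0 0 0 0 0 1"

```text
time_s: 5.72
position: [0.4696, 0.186, 0.0994]
tool_rot: [0.0, -0.237, 0.971, 0.0]
contact_force: [-0.7, -1.2, -1.2]
width: 0.0128
finger_force: 107.9
```

```bash
cat > look.py <<'E'
from h import *
import sys
np.set_printoptions(precision=4,suppress=True)
C={n:ctrl.capture(n) for n in ['scene','top']}
tag=sys.argv[1]; X=eval(sys.argv[2]) if len(sys.argv)>2 else [.62,.24,.08]
out=[]
for n in C:
    c=C[n]; cv2.imwrite(f'pics/{n}_{tag}.png',c['img'])
    u,v=proj(c,X).astype(int); w=int(sys.argv[3]) if len(sys.argv)>3 else 50
    cr=c['img'][max(0,v-w):v+w,max(0,u-w):u+w]; print(n,'crop origin',max(0,u-w),max(0,v-w),'scale',400/(2*w))
    out.append(cv2.resize(cr,(400,400),interpolation=cv2.INTER_CUBIC))
cv2.imwrite(f'pics/c_{tag}.png',np.hstack(out))
E
python3 look.py a "[.56,.24,.09]" 60
python3 - <<'E'
from h import *
np.set_printoptions(precision=4,suppress=True)
C={n:ctrl.capture(n) for n in ['scene','top']}
for q in ['spatula','notch']:
    P={n:ctrl.mark_of(n,q) for n in C}
    print(q,{n:(p and (np.round(p[0]['point'],1),p[0]['conf'])) for n,p in P.items()})
    if all(P.values()): print(tri(C['scene'],P['scene'][0]['point'],C['top'],P['top'][0]['point']))
E
python3 rel.py 0.4704 0.1848 0.0725 117.3
```

```text
scene crop origin 183 122 scale 3.3333333333333335
top crop origin 167 165 scale 3.3333333333333335
spatula {'scene': (array([235. , 195.6]), 0.69), 'top': (array([157.4, 280.2]), 0.63)}
(array([0.4785, 0.3659, 0.038 ]), np.float64(0.23337690797518418))
notch {'scene': [], 'top': (array([224.3, 212.8]), 0.92)}
t 6.12 pos [0.47  0.184 0.099] toolx [-0.889 -0.458 -0.   ] y [-0.458  0.889  0.   ] f [-0.579  1.163 -1.124] w 0.013019091662264254 107.94033408164978
shift cm (cur axes) [-0.074  0.029  2.672] turn deg [ 0.002  0.008 -0.07 ]
```

View pics/c_a.png

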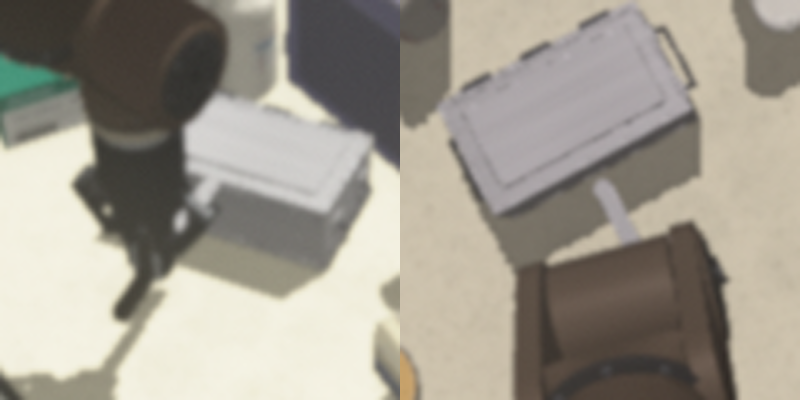

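Run:
```python
from h import *
np.set_printoptions(precision=4,suppress=True)
C={n:ctrl.capture(n) for n in ['scene','top']}
t=lambda p:np.array(p)/3.3333+[167,165]-.35
s=lambda p:np.array(p)/3.3333+[183,122]-.35
c=C['top']
tip=atz(c,t([197,180]),.103); b=atz(c,t([229,238]),.103)
print('tip',tip,'dir',np.degrees(np.arctan2(*(tip-b)[1::-1])))
L=atz(c,t([97,212]),.083);Rr=atz(c,t([294,112]),.083)
print(L,Rr,'len',np.linalg.norm(L-Rr),'mid',(L+Rr)/2,'yaw',np.degrees(np.arctan2(*(L-Rr)[1::-1]))-90)
print('tri tip',tri(C['scene'],s([216,180]),c,t([197,180])))
# local mask of blade by brightness in full-res, subpixel axis
o=ctrl.get_obs()['position']; f=np.array([.889,.458,0]); print('exp tip',o+.122*f+[0,0,.0044])
for n in C: print(n,'exp tip px',proj(C[n],o+.122*f+[0,0,.0044]), 'notch',proj(C[n],[.5992,.2513,.0765]))
print('scene seen',s([216,180]),'top seen',t([197,180]))
```

```text
tip [0.5802 0.2426 0.103 ] dir 28.011148630515077
[0.5556 0.3346 0.083 ] [0.6405 0.1586 0.083 ] len 0.19536609397578936 mid [0.598  0.2466 0.083 ] yaw 25.75690388938898
tri tip (array([0.5794, 0.2429, 0.1044]), np.float64(0.0016482520069458434))
exp tip [0.5783 0.2403 0.1035]
scene exp tip px [247.9437 176.4497] notch [251.6028 177.9024]
top exp tip px [226.5106 219.2641] notch [224.1628 213.0345]
scene seen [247.4506 175.6505] top seen [225.7506 218.6505]
```

send_rows --pt "0 0 0 0 0 1.35 1" --pt "0 0 0 0 0 1.35 1" --pt "0 0 0 0 0 0 1" --pt "0 0 0 -0.8 0 0 1" --pt "0 0 0 -0.8 0 0 1" --pt "0 0 0 -0.5 0 0 1" --pt "0 0 0 -0.5 0 0 1" --pt "0 0 0 0 0 0 1"

```text
time_s: 6.88
position: [0.4941, 0.1973, 0.0725]
tool_rot: [0.001, -0.236, 0.972, 0.0]
contact_force: [1.0, -0.0, -1.7]
width: 0.013
finger_force: 107.9
```

send_rows --pt "0 0 0 -0.6 0 0 1" --pt "0 0 0 -0.6 0 0 1" --pt "0 0 0 -0.7 0 0 1" --pt "0 0 0 -0.7 0 0 1" --pt "0 0 0 -0.7 0 0 1" --pt "0 0 0 0 0 0 1"

```text
time_s: 7.38
position: [0.5236, 0.2125, 0.0721]
tool_rot: [0.001, -0.236, 0.972, 0.0]
contact_force: [0.6, 0.4, -1.5]
width: 0.0129
finger_force: 107.9
```

```bash
python3 look.py b "[.60,.25,.08]" 50; python3 rel.py 0.4704 0.1848 0.0725 117.3
```

```text
scene crop origin 202 127 scale 4.0
top crop origin 174 162 scale 4.0
t 7.48 pos [0.522 0.212 0.072] toolx [-0.889 -0.459  0.   ] y [-0.459  0.889  0.   ] f [-0.028 -0.17  -0.994] w 0.013220726214731825 107.9484486579895
shift cm (cur axes) [ 5.851 -0.036 -0.057] turn deg [ 0.006 -0.014  0.002]
```

View pics/c_b.png

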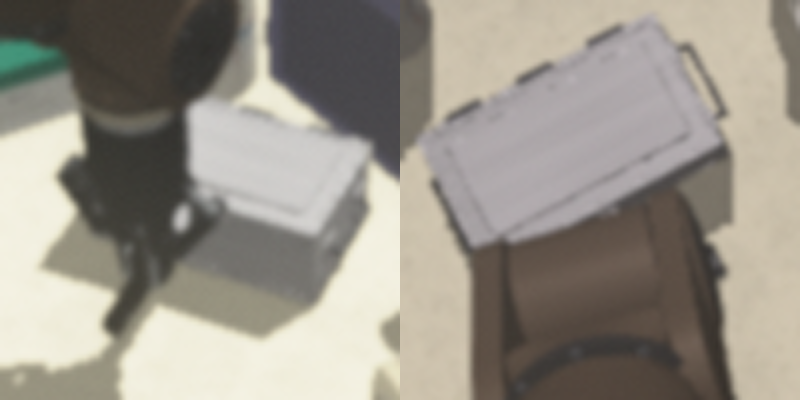

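send_rows --pt "0 0 0 0 0 0.15 1" --pt "0 -3 0 0 0 0.45 1" --pt "0 -3 0 0 0 0.45 1" --pt "0 -3 0 0 0 0.45 1" --pt "0 -3 0 0 0 0.45 1" --pt "0 0 0 0 0 0 1"

```text
time_s: 7.98
position: [0.5224, 0.2119, 0.0522]
tool_rot: [0.102, -0.234, 0.966, 0.025]
contact_force: [-0.8, -2.1, -0.9]
width: 0.0129
finger_force: 108.1
```

```bash
python3 rel.py 0.5236 0.2125 0.0721 117.3
```

```text
t 7.98 pos [0.522 0.212 0.052] toolx [-0.869 -0.448 -0.209] y [-0.458  0.889  0.   ] f [-0.767 -2.115 -0.924] w 0.012917313463255907 108.12353610992432
shift cm (cur axes) [-0.541 -0.003 -1.924] turn deg [ 0.001 12.044 -0.031]
```

send_rows --pt "0 -3 0 0 0 0.45 1" --pt "0 -3 0 0 0 0.45 1" --pt "0 -3 0 0 0 0.45 1" --pt "0 0 0 0 0 0 1"

```text
time_s: 8.32
position: [0.5246, 0.2163, 0.0423]
tool_rot: [0.159, -0.234, 0.958, 0.044]
contact_force: [-0.1, -0.4, -2.1]
width: 0.0129
finger_force: 107.9
```

```bash
python3 rel.py 0.5236 0.2125 0.0721 117.3;  python3 look.py d "[.60,.25,.08]" 50
```

```text
t 8.32 pos [0.525 0.216 0.042] toolx [-0.84  -0.434 -0.325] y [-0.462  0.887  0.011] f [-0.128 -0.366 -2.061] w 0.01292111824951493 107.91714549064636
shift cm (cur axes) [-0.719 -0.263 -2.908] turn deg [ 0.664 18.948  0.107]
scene crop origin 202 127 scale 4.0
top crop origin 174 162 scale 4.0
```

View pics/c_d.png

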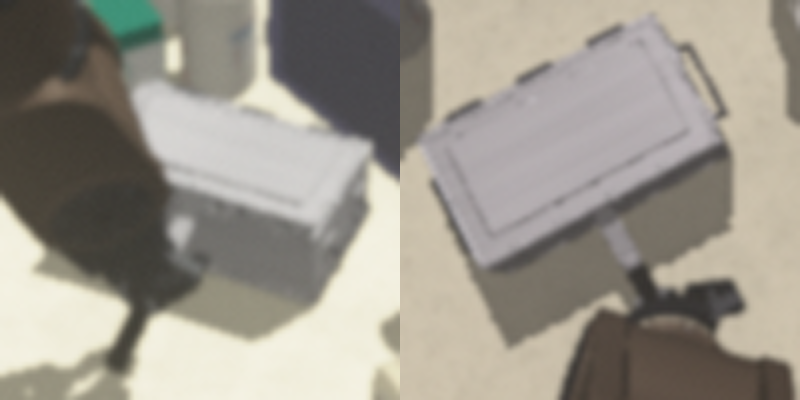

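Run:
```python
from h import *
np.set_printoptions(precision=3,suppress=True)
o=ctrl.get_obs(); print(o['joint_pos'],o['torque'],o['contact_force'])
C={}
for n in ['scene','top']:
    C[n]=ctrl.capture(n)
    for q in ['lid_lip','lid_hinge']:
        m=ctrl.mark_of(n,q); print(n,q,m and (m[0]['point'],m[0]['conf']))
b=R.from_euler('z',.477).as_matrix()
for th in (0,.05,.12,.2):
    X=np.array([.648,.2765,0])+b@np.array([.058-.113*np.cos(th),0,.08+.113*np.sin(th)])
    Y=np.array([.648,.2765,0])+b@np.array([.058-.113*np.cos(th),-.1,.083+.113*np.sin(th)])
    print(th,[proj(C[n],X) for n in C],[proj(C[n],Y) for n in C])
```

```text
[ 0.235  0.623  2.071  0.6    0.156 -2.395] [-0.267  0.578  0.028] [-1.686 -0.064 -1.948]
scene lid_lip ([250.0, 177.0], 0.75)
scene lid_hinge ([266.2, 153.7], 0.83)
top lid_lip ([223.0, 216.5], 0.87)
top lid_hinge ([207.2, 176.3], 0.67)
0 [array([251.551, 177.107]), array([223.99, 212.95])] [array([281.11, 185.47]), array([253.548, 196.75 ])]
0.05 [array([251.497, 175.761]), array([223.659, 212.737])] [array([281.132, 184.122]), array([253.356, 196.462])]
0.12 [array([251.487, 173.773]), array([223.116, 212.297])] [array([281.224, 182.128]), array([253.01 , 195.915])]
0.2 [array([251.57 , 171.368]), array([222.383, 211.588])] [array([281.419, 179.71 ]), array([252.501, 195.085])]
```

send_rows --pt "0 0 0 0 0 0 1" --pt "0.1 2.5 0 -0.02 -0.04 0.36 1" --pt "0.1 2.5 0 -0.02 -0.04 0.36 1" --pt "0.1 2.5 0 -0.02 -0.04 0.36 1" --pt "0 0 0 0 0 0 1" --squeeze 50

```text
time_s: 9.13
position: [0.5308, 0.2175, 0.0343]
tool_rot: [0.103, -0.235, 0.966, 0.027]
contact_force: [-0.0, -7.1, 6.7]
width: 0.013
finger_force: 108.8
```

```bash
cat > st.py <<'E'
from h import *
np.set_printoptions(precision=3,suppress=True)
o=ctrl.get_obs(); q=o['tool_rot']; A=R.from_quat(np.r_[q[1:],q[0]]).as_matrix()
print('j',o['joint_pos'],'T',o['torque'],'F',o['contact_force'],'w',o['width'],'pos',o['position']); print(A.T)
C=np.array([.648,.2765,0]);b=R.from_euler('z',.477).as_matrix()
print('TCP in case frame',b.T@(o['position']-C),'pitch',np.degrees(np.arcsin(-A[2,0])))
E
python3 st.py
```

```text
j [ 0.251  0.649  1.987  0.173  0.303 -1.958] T [-0.545 -0.479 -0.622] F [-0.031 -7.147  6.723] w 0.013030547243040582 pos [0.531 0.217 0.034]
[[-0.868 -0.449 -0.211]
 [-0.461  0.888  0.004]
 [ 0.186  0.101 -0.977]]
TCP in case frame [-0.131  0.001  0.034] pitch 12.184135119572744
```

send_rows --pt "0 0 0 0 -0.2 0 1" --pt "0 2.5 0 -0.03 -0.05 0.36 1" --pt "0 2.5 0 -0.03 -0.05 0.36 1" --pt "0 2.5 0 -0.03 0 0.36 1" --pt "0 0 0 0 0 0 1"

```text
time_s: 9.55
position: [0.5369, 0.2162, 0.0281]
tool_rot: [0.043, -0.238, 0.97, 0.011]
contact_force: [-3.6, -15.9, 52.3]
width: 0.0134
finger_force: 121.5
```

```bash
python3 st.py; python3 look.py e "[.60,.25,.08]" 50
python3 - <<'E'
from h import *
for n in ['scene','top']:
    for q in ['lid_lip']:
        c=ctrl.capture(n); m=ctrl.mark_of(n,q); print(n,q,m and (m[0]['point'],m[0]['conf']))
E
```

```text
j [ 0.259  0.681  1.898  0.045  0.477 -1.832] T [-2.594 -0.806  0.749] F [ -3.623 -15.925  52.272] w 0.013358065183239088 pos [0.537 0.216 0.028]
[[-0.883 -0.461 -0.089]
 [-0.463  0.887  0.001]
 [ 0.078  0.042 -0.996]]
TCP in case frame [-0.126 -0.003  0.028] pitch 5.101326865630355
scene crop origin 202 127 scale 4.0
top crop origin 174 162 scale 4.0
scene lid_lip ([251.9, 172.0], 0.68)
top lid_lip ([220.1, 209.7], 0.97)
```

View pics/c_e.png

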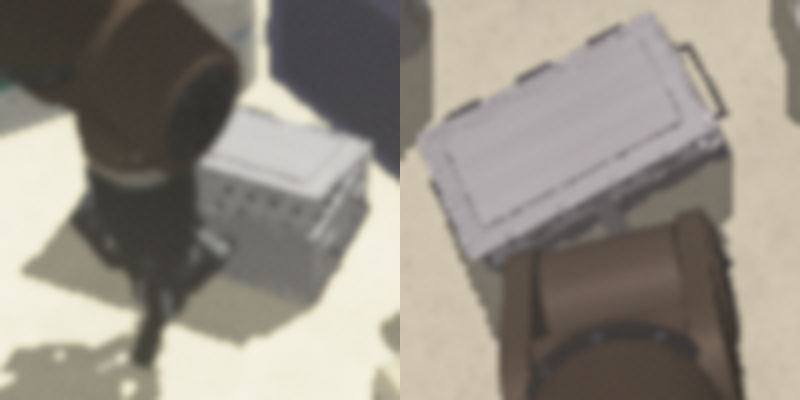

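```bash
cat > arc.py <<'E'
import sys; from h import *
np.set_printoptions(precision=2,suppress=True)
o=ctrl.get_obs(); q=o['tool_rot']; A=R.from_quat(np.r_[q[1:],q[0]]).as_matrix()
C=np.array([.648,.2765,0]);b=R.from_euler('z',.477).as_matrix()
x,y,z=b.T@(o['position']-C); t=np.degrees(np.arcsin(-A[2,0])); off=float(sys.argv[1]); r=float(sys.argv[2]); L=.123
ths=eval(sys.argv[3]); ss=eval(sys.argv[4]); n=int(sys.argv[5])
P=[(x,z,t)]
for th,s in zip(ths,ss):
    a=np.radians(s); P.append((.058-r*np.cos(th)-L*np.cos(a), .08+r*np.sin(th)-L*np.sin(a), s-off))
print('start',P[0],'tip th',np.degrees(0))
for p,g in zip(P,P[1:]):
    for k in range(n):
        u=np.array(p)+(np.array(g)-p)*k/n; d=(np.array(g)-p)/n
        c,s=np.cos(np.radians(u[2])),np.sin(np.radians(u[2]))
        print('turn y %.2f x %.2f z %.2f'%(-d[2],100*(-d[0]*c-d[1]*s),100*(d[0]*s-d[1]*c)), end=' | ')
    print('->',np.array(g)*[1000,1000,1])
E
python3 arc.py 25 .078 "[.3,.5,.8,1.1,1.4,1.65,1.8]" "[28,25,20,15,11,8,6]" 2
```

```text
start (np.float64(-0.12617571666834657), np.float64(0.028224534472797432), np.float64(5.333838866793979)) tip th 0.0
turn y 1.17 x -0.13 z -0.85 | turn y 1.17 x -0.11 z -0.85 | -> [-125.12   45.31    3.  ]
turn y 1.50 x -0.21 z -1.00 | turn y 1.50 x -0.19 z -1.00 | -> [-121.93   65.41    0.  ]
turn y 2.50 x -0.50 z -1.42 | turn y 2.50 x -0.44 z -1.44 | -> [-111.93   93.89   -5.  ]
turn y 2.50 x -0.68 z -1.25 | turn y 2.50 x -0.62 z -1.28 | -> [-96.19 117.68 -10.  ]
turn y 2.00 x -0.86 z -0.95 | turn y 2.00 x -0.82 z -0.98 | -> [-76.  133.4 -14. ]
turn y 1.50 x -0.80 z -0.57 | turn y 1.50 x -0.79 z -0.59 | -> [-57.63 140.64 -17.  ]
turn y 1.00 x -0.49 z -0.28 | turn y 1.00 x -0.49 z -0.29 | -> [-46.6 143.1 -19. ]
```

send_rows --pt "0 1.2 0 -0.12 0 -0.85 1" --pt "0 1.2 0 -0.12 0 -0.85 1" --pt "0 1.5 0 -0.2 0 -1.0 1" --pt "0 1.5 0 -0.2 0 -1.0 1"

```text
time_s: 10.18
position: [0.537, 0.2176, 0.0608]
tool_rot: [-0.008, -0.237, 0.971, 0.001]
contact_force: [0.0, -0.3, -2.7]
width: 0.0128
finger_force: 112.4
```

```bash
python3 st.py;python3 look.py g "[.60,.25,.08]" 60
python3 - <<'E'
from h import *
for n in ['scene','top']:
    for q in ['lid_lip']:
        c=ctrl.capture(n); m=ctrl.mark_of(n,q); print(n,q,m and (m[0]['point'],m[0]['conf']))
b=R.from_euler('z',.477).as_matrix()
C={n:ctrl.capture(n) for n in ['scene','top']}
for th in (.2,.4,.6,.8,1,1.2,1.4,1.57,1.7,1.95):
    X=np.array([.648,.2765,0])+b@np.array([.058-.113*np.cos(th),0,.08+.113*np.sin(th)])
    print(th,[proj(C[n],X).round(1) for n in C])
E
```

```text
j [ 0.27   0.651  1.813  0.003  0.692 -1.781] T [-0.153  0.212 -0.045] F [ 0.005 -0.339 -2.654] w 0.012782988171765434 pos [0.537 0.218 0.061]
[[-0.887 -0.461  0.015]
 [-0.461  0.888  0.005]
 [-0.015 -0.002 -1.   ]]
TCP in case frame [-0.126 -0.001  0.061] pitch -0.8529230498794046
scene crop origin 192 117 scale 3.3333333333333335
top crop origin 164 152 scale 3.3333333333333335
scene lid_lip ([299.8, 293.4], 0.67)
top lid_lip ([216.1, 205.1], 0.96)
0.2 [array([251.6, 171.4]), array([222.4, 211.6])]
0.4 [array([252.2, 164.8]), array([220. , 208.9])]
0.6 [array([253.5, 157.8]), array([217. , 204.8])]
0.8 [array([255.3, 150.6]), array([213.5, 199.6])]
1 [array([257.7, 143.5]), array([209.5, 193.3])]
1.2 [array([260.4, 137. ]), array([205.3, 186.4])]
1.4 [array([263.3, 131.3]), array([201.2, 179.1])]
1.57 [array([265.9, 127.2]), array([197.8, 172.9])]
1.7 [array([267.9, 124.7]), array([195.3, 168.3])]
1.95 [array([271.5, 121.6]), array([191.3, 160.2])]
```

View pics/c_g.png

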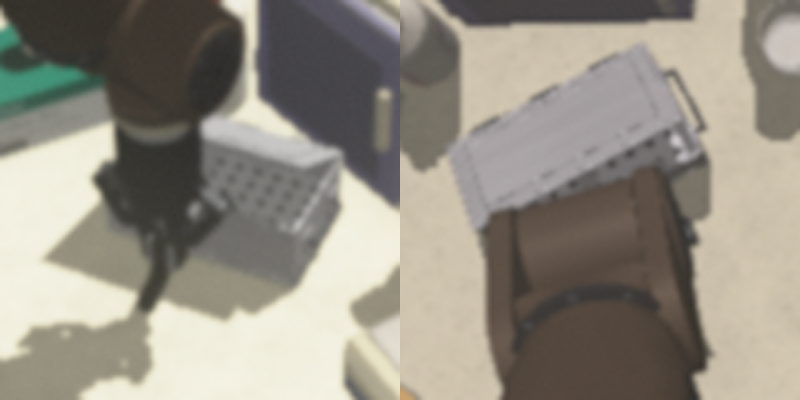

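```bash
python3 arc.py 25 .078 "[.8,1.1,1.4,1.65,1.8]" "[20,15,11,8,6]" 2
```

```text
start (np.float64(-0.1261251763709791), np.float64(0.05951984171184574), np.float64(-0.8203891389298466)) tip th 0.0
turn y 2.09 x -0.69 z -1.73 | turn y 2.09 x -0.62 z -1.75 | -> [-111.93   93.89   -5.  ]
turn y 2.50 x -0.68 z -1.25 | turn y 2.50 x -0.62 z -1.28 | -> [-96.19 117.68 -10.  ]
turn y 2.00 x -0.86 z -0.95 | turn y 2.00 x -0.82 z -0.98 | -> [-76.  133.4 -14. ]
turn y 1.50 x -0.80 z -0.57 | turn y 1.50 x -0.79 z -0.59 | -> [-57.63 140.64 -17.  ]
turn y 1.00 x -0.49 z -0.28 | turn y 1.00 x -0.49 z -0.29 | -> [-46.6 143.1 -19. ]
```

send_rows --pt "0 1 0 -0.34 0 -0.87 1" --pt "0 1 0 -0.34 0 -0.87 1" --pt "0 1 0 -0.31 0 -0.87 1" --pt "0 1 0 -0.31 0 -0.87 1" --pt "0 1.25 0 -0.34 0 -0.63 1" --pt "0 1.25 0 -0.34 0 -0.63 1" --pt "0 1.25 0 -0.31 0 -0.63 1" --pt "0 1.25 0 -0.31 0 -0.63 1" --pt "0 1 0 -0.43 0 -0.48 1" --pt "0 1 0 -0.43 0 -0.48 1" --pt "0 1 0 -0.41 0 -0.48 1" --pt "0 1 0 -0.41 0 -0.48 1" --pt "0 0 0 0 0 0 1"

```text
time_s: 11.67
position: [0.5828, 0.2413, 0.1335]
tool_rot: [-0.117, -0.236, 0.964, -0.026]
contact_force: [0.1, 0.6, -0.9]
width: 0.013
finger_force: 112.9
```

```bash
python3 st.py;python3 look.py k "[.66,.28,.12]" 60
python3 - <<'E'
from h import *
for n in ['scene','top']:
    c=ctrl.capture(n); m=ctrl.mark_of(n,'lid_lip'); print(n,m and (m[0]['point'],m[0]['conf']))
E
python3 arc.py 25 .078 "[1.65,1.8]" "[8,6]" 3
```

```text
j [ 0.303  0.69   1.482 -0.039  1.207 -1.73 ] T [ 0.085 -0.108 -0.008] F [ 0.147  0.595 -0.869] w 0.012950395803753775 pos [0.583 0.241 0.133]
[[-0.861 -0.45   0.237]
 [-0.462  0.887  0.006]
 [-0.213 -0.105 -0.971]]
TCP in case frame [-0.074 -0.001  0.133] pitch -13.715851437456713
scene crop origin 201 94 scale 3.3333333333333335
top crop origin 151 130 scale 3.3333333333333335
scene ([267.5, 124.8], 0.6)
top ([195.4, 164.1], 0.73)
start (np.float64(-0.07552769186912324), np.float64(0.133325647653076), np.float64(-13.771368008750438)) tip th 0.0
turn y 1.08 x -0.52 z -0.38 | turn y 1.08 x -0.51 z -0.39 | turn y 1.08 x -0.51 z -0.40 | -> [-57.63 140.64 -17.  ]
turn y 0.67 x -0.33 z -0.19 | turn y 0.67 x -0.33 z -0.19 | turn y 0.67 x -0.32 z -0.19 | -> [-46.6 143.1 -19. ]
```

View pics/c_k.png

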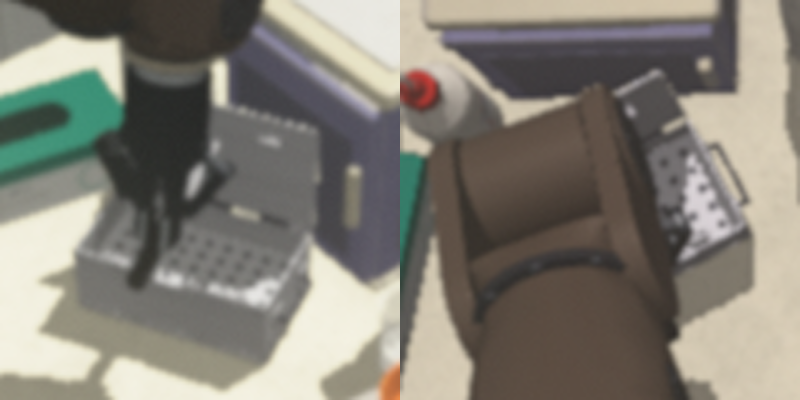

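send_rows --pt "0 1 0 -0.52 0 -0.38 1" --pt "0 1 0 -0.52 0 -0.38 1" --pt "0 1 0 -0.52 0 -0.4 1" --pt "0 0.5 0 -0.33 0 -0.19 1" --pt "0 0 0 0 0 0 1"

```text
time_s: 12.38
position: [0.6016, 0.2511, 0.1414]
tool_rot: [-0.146, -0.235, 0.96, -0.033]
contact_force: [-0.9, -0.8, -1.1]
width: 0.0128
finger_force: 112.9
```

```bash
python3 st.py
python3 - <<'E'
from h import *
for n in ['scene','top']:
    c=ctrl.capture(n); m=ctrl.mark_of(n,'lid_lip'); print(n,m and (m[0]['point'],m[0]['conf']))
E
```

```text
j [ 0.311  0.734  1.373 -0.046  1.332 -1.722] T [ 0.065 -0.187  0.039] F [-0.939 -0.809 -1.103] w 0.012764413269995997 pos [0.602 0.251 0.141]
[[-0.846 -0.442  0.297]
 [-0.461  0.887  0.006]
 [-0.266 -0.132 -0.955]]
TCP in case frame [-0.053 -0.001  0.141] pitch -17.25349776050721
scene ([273.9, 122.9], 0.68)
top []
```

send_rows --pt "0 0 0 1.2 0 0.16 1" --pt "0 0 0 2.4 0 0.33 1" --pt "0 0 0 2.4 0 0.33 1" --pt "0 0 0 2.4 0 0.33 1" --pt "0 0 0 2.4 0 0.33 1" --pt "0 0 0 1.2 0 0.16 1" --pt "0 0 0 0.75 0 -2.4 1" --pt "0 0 0 0.75 0 -2.4 1" --pt "0 0 0 0.4 0 -1.2 1" --pt "0 0 0 0 0 0 1" --pt "0 0 0 0 0 0 1"

```text
time_s: 13.5
position: [0.4948, 0.1951, 0.2246]
tool_rot: [-0.146, -0.235, 0.96, -0.033]
contact_force: [-0.9, -0.6, -1.6]
width: 0.013
finger_force: 112.8
```

```bash
python3 st.py; python3 look.py n "[.56,.24,.18]" 80
python3 - <<'E'
from h import *
np.set_printoptions(precision=4,suppress=True)
C={n:ctrl.capture(n) for n in ['scene','top']}
for q in ['spatula','lid_lip']:
    P={n:ctrl.mark_of(n,q) for n in C}
    print(q,{n:(p and (np.round(p[0]['point'],1),p[0]['conf'])) for n,p in P.items()})
o=ctrl.get_obs();q=o['tool_rot'];A=R.from_quat(np.r_[q[1:],q[0]])
f=-A.apply([1,0,0]);y=A.apply([0,1,0]);up=-A.apply([0,0,1])
for a in (15,20,25,30,35):
    g=R.from_rotvec(-np.radians(a)*y); c=o['position']+.0044*up
    print(a,*[np.r_[proj(C[n],c+g.apply(f)*.123),proj(C[n],c-g.apply(f)*.0625)] for n in C])
E
```

```text
j [ 0.277  0.484  1.626 -0.056  1.328 -1.752] T [ 0.118 -0.167  0.015] F [-0.874 -0.565 -1.631] w 0.013018755108005362 pos [0.495 0.195 0.225]
[[-0.847 -0.442  0.296]
 [-0.461  0.887  0.006]
 [-0.265 -0.132 -0.955]]
TCP in case frame [-0.173 -0.002  0.225] pitch -17.195597014031456
scene crop origin 161 80 scale 2.5
top crop origin 142 143 scale 2.5
spatula {'scene': (array([235.7, 156.1]), 0.73), 'top': []}
lid_lip {'scene': (array([270.5, 121.2]), 0.83), 'top': (array([193.2, 162.4]), 0.66)}
15 [250.955  140.3783 221.0285 179.3619] [214.6621 205.7829 248.0347 268.4084]
20 [250.8156 137.5133 221.1927 180.8174] [213.925  205.3397 248.2368 268.3073]
25 [250.5353 134.8202 221.4376 182.1447] [213.3465 205.2065 248.3487 268.0458]
30 [250.1134 132.3199 221.7603 183.3343] [212.9363 205.3943 248.3711 267.6282]
35 [249.5503 130.0327 222.1576 184.3778] [212.7028 205.9115 248.3052 267.0602]
```

View pics/c_n.png

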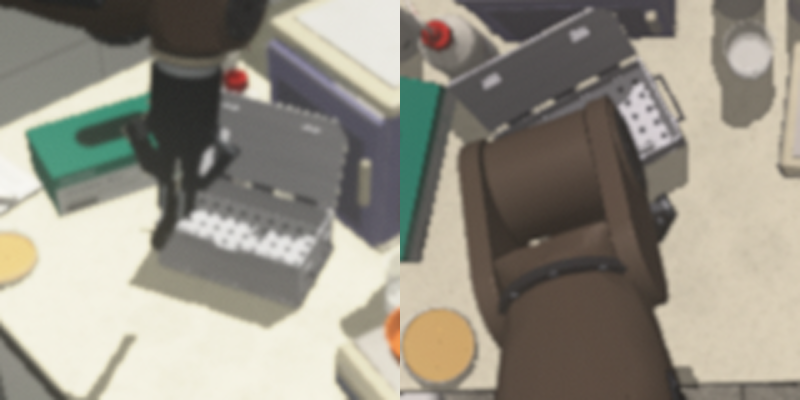

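send_rows --pt "-1.6 0 5.15 0 0 0 1" --pt "-1.6 0 5.15 0 0 0 1" --pt "-1.6 0 5.15 0 0 0 1" --pt "-1.6 0 5.15 0 0 0 1" --pt "0 0 0 0.41 -3.51 0.13 1" --pt "0 0 0 0.41 -3.51 0.13 1" --pt "0 0 0 0.41 -3.51 0.13 1" --pt "0 0 0 0.41 -3.51 0.13 1" --pt "0 0 0 0.41 -3.51 0.13 1" --pt "0 0 0 0.41 -3.51 0.13 1" --pt "0 0 0 0.41 -3.51 0.13 1" --pt "0 0 0 0.41 -3.51 0.13 1" --pt "0 0 0 0.41 -3.51 0.13 1" --pt "0 0 0 0.41 -3.51 0.13 1" --pt "0 0 0 0.41 -3.51 0.13 1" --pt "0 0 0 0.41 -3.51 0.13 1" --pt "0 0 0 0.41 -3.51 0.13 1" --pt "0 0 0 0.41 -3.51 0.13 1" --pt "0 0 0 0.41 -3.51 0.13 1" --pt "0 0 0 0 0 0 1"

```text
time_s: 15.57
position: [0.4844, -0.3405, 0.2207]
tool_rot: [-0.151, -0.049, 0.987, -0.006]
contact_force: [0.7, 0.1, -0.7]
width: 0.0131
finger_force: 112.8
```

```bash
python3 st.py; python3 look.py p "[.52,-.335,.2]" 70
cat > pit.py <<'E'
from h import *
np.set_printoptions(precision=4,suppress=True)
C={n:ctrl.capture(n) for n in ['scene','top']}
for n in C:
    for q in ['spatula','tray']:
        m=ctrl.regions_of(n,q); print(n,q,m and (m[0]['conf'],m[0]['bbox'],m[0]['mask'].sum()))
o=ctrl.get_obs();q=o['tool_rot'];A=R.from_quat(np.r_[q[1:],q[0]])
f=-A.apply([1,0,0]);y=A.apply([0,1,0]);up=-A.apply([0,0,1])
for a in (0,5,10,15,20,25,30):
    g=R.from_rotvec(-np.radians(a)*y); c=o['position']+.0044*up
    print(a,*[np.r_[proj(C[n],c+g.apply(f)*.123),proj(C[n],c-g.apply(f)*.0625)] for n in C])
E
python3 pit.py
```

```text
j [-0.639  0.551  1.512 -0.207  1.314 -2.233] T [-0.03  -0.138  0.026] F [ 0.671  0.101 -0.651] w 0.013119419673147224 pos [ 0.484 -0.341  0.221]
[[-0.949 -0.096  0.299]
 [-0.099  0.995  0.004]
 [-0.298 -0.026 -0.954]]
TCP in case frame [-0.429 -0.473  0.221] pitch -17.397262131443537
scene crop origin 306 222 scale 2.857142857142857
top crop origin 367 163 scale 2.857142857142857
scene spatula (0.58, [349.7, 257.6, 404.6, 311.5], np.int64(190))
scene tray (0.71, [315.6, 293.7, 415.5, 385.6], np.int64(5473))
top spatula (0.64, [348.5, 233.0, 352.3, 271.0], np.int64(131))
top tray (0.77, [384.0, 195.9, 436.1, 281.8], np.int64(3173))
0 [396.3704 272.6716 351.5164 305.7732] [429.1877 202.5599 448.0271 268.962 ]
5 [397.8126 269.4481 350.8374 307.4877] [430.3804 201.1004 447.2939 269.4118]
10 [399.055  266.3637 350.2954 309.0841] [431.6776 199.943  446.5227 269.6734]
15 [400.0863 263.4404 349.8935 310.5503] [433.0732 199.105  445.72   269.7475]
20 [400.8962 260.6998 349.6336 311.8755] [434.5602 198.6019 444.8927 269.6365]
25 [401.4746 258.1635 349.5164 313.0505] [436.1301 198.4478 444.0474 269.344 ]
30 [401.813  255.853  349.5411 314.0673] [437.7735 198.6549 443.1908 268.8751]
```

View pics/c_p.png

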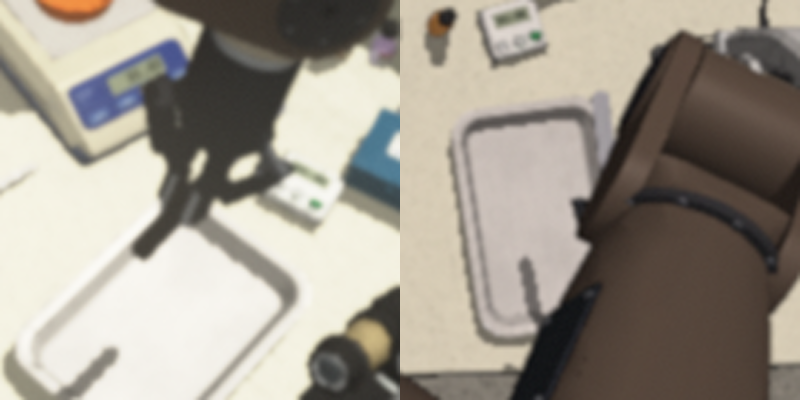

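```bash
cat > pf.py <<'E'
from h import *
np.set_printoptions(precision=3,suppress=True)
c=ctrl.capture('scene'); m=ctrl.regions_of('scene','spatula')[0]['mask']
o=ctrl.get_obs();q=o['tool_rot'];A=R.from_quat(np.r_[q[1:],q[0]]).as_matrix()
n,lab,stt,cen=cv2.connectedComponentsWithStats(m.astype(np.uint8)); print(stt[1:],cen[1:])
HB=[box(-.0925,.0075,-.008,.008,-.009,.009),box(.0075,.0925,-.008,.008,-.0013,.0013)]
def model(p):
    a,d=p; F=-A[:,0];y=A[:,1];U=-A[:,2]; g=R.from_rotvec(-np.radians(a)*y)
    M=np.stack([g.apply(F),y,g.apply(U)],1); org=o['position']+.0044*U+M@[.03+d,0,0]
    im=np.zeros((1680,2240),np.uint8)
    for P in HB:
        uv=np.array([proj(c,org+M@v) for v in P]); cv2.fillConvexPoly(im,cv2.convexHull(((uv+.5)*4-.5).round().astype(np.int32)),255)
    return cv2.resize(im,(560,420),interpolation=cv2.INTER_AREA)/255.
res=[]
for a in range(0,41,2):
    for d in np.arange(-.02,.021,.004):
        f=model((a,d)); 
        vis=m.sum()-np.minimum(f,m).sum()      # mask outside the model
        ys,xs=np.nonzero(m); 
        # penalty: model pixels beyond mask's ends, along the mask's principal axis
        v=np.linalg.eigh(np.cov(xs,ys))[1][:,1]; t=xs*v[0]+ys*v[1]
        Y,X=np.mgrid[:420,:560]; T=X*v[0]+Y*v[1]
        over=f[(T<t.min()-.5)|(T>t.max()+.5)].sum()
        res.append((vis+over,a,d,vis,over))
for r in sorted(res)[:8]: print(np.array(r))
im=c['img'].copy(); im[m]=(0,0,255); cv2.imwrite('pics/pf.png',np.hstack([cv2.resize(k[240:325,330:415],(400,400),interpolation=cv2.INTER_CUBIC) for k in (c['img'],im)]))
E
python3 pf.py
```

```text
[[351 289  18  22 193]] [[359.819 300.663]]
[260.2     0.     -0.008  11.941 248.259]
[260.945   0.      0.      9.808 251.137]
[264.945   0.     -0.004  11.188 253.757]
[265.694   0.     -0.012  10.498 255.196]
[270.133   0.     -0.016  11.753 258.38 ]
[272.62    0.      0.004  13.373 259.247]
[273.075   0.     -0.02   11.753 261.322]
[273.58    2.     -0.004   7.937 265.643]
```

View pics/pf.png

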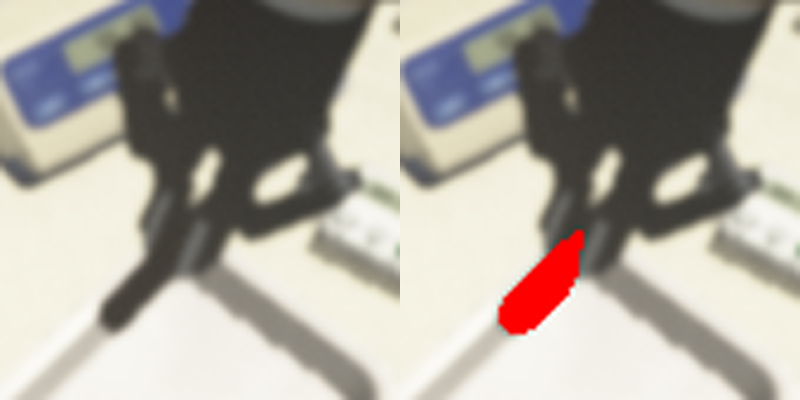

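send_rows --pt "0 4.3 0 0 0 0 1" --pt "0 4.3 0 0 0 0 1" --pt "0 0 0 0 0 0 1" --pt "0 0 0 0 0 0 1"

```text
time_s: 16.4
position: [0.4856, -0.3347, 0.2208]
tool_rot: [-0.224, -0.051, 0.973, -0.009]
contact_force: [-0.2, -0.3, -1.1]
width: 0.0131
finger_force: 112.8
```

```bash
python3 rel.py 0.4747 -0.337 0.05 95.8 -26; python3 rel.py 0.4747 -0.337 0.012 95.8 -26
python3 - <<'E'
from h import *
c=ctrl.capture('scene'); P=place(box(-.0845,.0845,-.1245,.1245,.02,.022),(.5135,-.333,1.672)); uv=np.array([proj(c,X) for X in P]); print(uv.min(0),uv.max(0))
m=ctrl.regions_of('scene','tray'); print([(k['conf'],k['bbox']) for k in m])
V=[(c,m[0]['mask'].astype(float))]; print(fit(V,H['tray'],(.5135,-.333,1.672)))
E
```

```text
t 16.4 pos [ 0.486 -0.335  0.221] toolx [-0.894 -0.096  0.437] y [-0.104  0.995  0.006] f [-0.226 -0.308 -1.078] w 0.013075122445994158 112.79314756393433
shift cm (cur axes) [-6.467 -0.219 15.848] turn deg [0.233 0.092 0.305]
t 16.4 pos [ 0.486 -0.335  0.221] toolx [-0.894 -0.096  0.437] y [-0.104  0.995  0.006] f [-0.226 -0.308 -1.078] w 0.013075122445994158 112.79314756393433
shift cm (cur axes) [-8.127 -0.242 19.266] turn deg [0.233 0.092 0.305]
[306.8492465  283.88282906] [420.73615992 389.36263266]
[(0.97, [313.5, 297.2, 413.3, 384.1]), (0.48, [398.6, 278.7, 426.0, 301.0])]
(array([ 0.5096999 , -0.3334887 ,  1.66833264]), np.float64(0.0995293176058083))
```

send_rows --pt "0 0 0 -1.08 -0.04 2.64 1" --pt "0 0 0 -1.08 -0.04 2.64 1" --pt "0 0 0 -1.08 -0.04 2.64 1" --pt "0 0 0 -1.08 -0.04 2.64 1" --pt "0 0 0 -1.08 -0.04 2.64 1" --pt "0 0 0 -1.08 -0.04 2.64 1" --pt "0 0 0 -0.55 0 1.1 1" --pt "0 0 0 -0.55 0 1.1 1" --pt "0 0 0 -0.2 0 0.6 1" --pt "0 0 0 0 0 0 1"

```text
time_s: 17.33
position: [0.4734, -0.3377, 0.0196]
tool_rot: [-0.225, -0.051, 0.973, -0.009]
contact_force: [-0.2, -0.1, -0.0]
width: 0.0128
finger_force: 112.8
```

```bash
python3 st.py; python3 rel.py 0.4747 -0.337 0.01 95.8 -26
python3 - <<'E'
from h import *
C={}
for n in ['scene','top']:
    C[n]=ctrl.capture(n); m=ctrl.regions_of(n,'spatula'); print(n,[(k['conf'],k['bbox'],k['mask'].sum()) for k in m])
    p=(.5135,-.3335,.1); 
    print('flat centred pred',[proj(C[n],X).round(1) for X in place(np.array([[-.0925,0,.011],[.0925,0,.011]]),p)])
E
```

```text
j [-0.609  0.834  1.606 -0.326  1.081 -2.074] T [ 0.058 -0.275  0.015] F [-0.155 -0.129 -0.026] w 0.012799827342266368 pos [ 0.473 -0.338  0.02 ]
[[-0.894 -0.095  0.438]
 [-0.103  0.995  0.006]
 [-0.436 -0.04  -0.899]]
TCP in case frame [-0.437 -0.466  0.02 ] pitch -25.985578522394214
t 17.33 pos [ 0.473 -0.338  0.02 ] toolx [-0.894 -0.095  0.438] y [-0.103  0.995  0.006] f [-0.155 -0.129 -0.026] w 0.012799827342266368 112.82494783401489
shift cm (cur axes) [-0.541  0.055  0.803] turn deg [0.244 0.014 0.225]
scene [(0.54, [252.1, 179.5, 272.2, 202.2], np.int64(212)), (0.45, [341.2, 332.5, 362.7, 358.7], np.int64(174))]
flat centred pred [array([340.7, 358.6]), array([386.4, 312.4])]
top []
flat centred pred [array([419.4, 267.2]), array([410.4, 208.4])]
```

send_rows --pt "0 0 0 -0.2 0 0.3 1" --pt "0 0 0 -0.15 0 0.3 1" --pt "0 0 0 -0.1 0 0.2 1" --pt "0 0 0 0 0 0 1"

```text
time_s: 17.87
position: [0.4739, -0.3374, 0.0102]
tool_rot: [-0.225, -0.051, 0.973, -0.009]
contact_force: [-0.0, 0.8, -1.3]
width: 0.0131
finger_force: 112.8
```

```bash
python3 st.py
```

```text
j [-0.608  0.848  1.607 -0.328  1.068 -2.068] T [ 0.046 -0.187  0.043] F [-0.045  0.8   -1.258] w 0.013074197601284485 pos [ 0.474 -0.337  0.01 ]
[[-0.894 -0.095  0.439]
 [-0.103  0.995  0.006]
 [-0.437 -0.04  -0.899]]
TCP in case frame [-0.437 -0.465  0.01 ] pitch -26.016235140651844
```

send_rows --pt "0 0 0 -0.09 0 0.18 1" --pt "0 0 0 0 0 0 1" --pt "0 0 0 0 0 0 2" --pt "0 0 0 0 0 0 3" --pt "0 0 0 0 0 0 4" --pt "0 0 0 0 0 0 4" --pt "0 0 0 0.44 0 -0.9 4" --pt "0 0 0 0.88 0 -1.8 4" --pt "0 0 0 1.3 0 -2.7 4" --pt "0 0 0 1.3 0 -2.7 4" --pt "0 0 0 0 0 0 4"

```text
time_s: 18.78
position: [0.4761, -0.3392, 0.1045]
tool_rot: [-0.222, -0.05, 0.974, -0.011]
contact_force: [0.2, -0.4, 0.0]
width: 0.0402
finger_force: 0.0
```

```bash
python3 st.py; python3 rel.py 0.4685 -0.127 0.10 86.7 0
python3 - <<'E'
from h import *
C={}
for n in ['scene','top']:
    C[n]=ctrl.capture(n); cv2.imwrite(f'pics/{n}_q.png',C[n]['img'])
    for q in ['spatula','forceps']:
        m=ctrl.regions_of(n,q); print(n,q,[(k['conf'],k['bbox'],k['mask'].sum()) for k in m])
E
```

```text
j [-0.608  0.721  1.569 -0.306  1.217 -2.122] T [ 0.038 -0.18   0.058] F [ 0.247 -0.403  0.041] w 0.04024772231230627 pos [ 0.476 -0.339  0.104]
[[-0.897 -0.093  0.433]
 [-0.103  0.995  0.   ]
 [-0.431 -0.045 -0.901]]
TCP in case frame [-0.435 -0.468  0.104] pitch -25.660259153785535
t 18.78 pos [ 0.476 -0.339  0.104] toolx [-0.897 -0.093  0.433] y [-0.103  0.995  0.   ] f [ 0.247 -0.403  0.041] w 0.04024772231230627 0.0
shift cm (cur axes) [-1.489 21.185 -0.217] turn deg [ -2.063 -25.605   9.063]
scene spatula [(0.5, [339.5, 312.3, 387.2, 359.3], np.int64(243))]
scene forceps [(0.51, [277.5, 280.6, 319.4, 308.3], np.int64(252))]
top spatula [(0.68, [409.8, 206.9, 418.0, 226.9], np.int64(129))]
top forceps []
```

send_rows --pt "-0.41 -5.12 1.81 0 2 0 4" --pt "-0.41 -5.12 1.81 0 2 0 4" --pt "-0.41 -5.12 1.81 0 2 0 4" --pt "-0.41 -5.12 1.81 0 2 0 4" --pt "-0.41 -5.12 1.81 0 2 0 4" --pt "0 0 0 0 0 0 4"

```text
time_s: 19.58
position: [0.4682, -0.2351, 0.0981]
tool_rot: [-0.003, 0.03, 1.0, 0.003]
contact_force: [1.2, 0.4, -0.2]
width: 0.0403
finger_force: 0.0
```

```bash
python3 rel.py 0.4685 -0.127 0.05 86.7 0
```

```text
t 19.58 pos [ 0.468 -0.235  0.098] toolx [-0.998  0.059  0.005] y [0.059 0.998 0.007] f [ 1.207  0.363 -0.222] w 0.0403127931732436 0.0
shift cm (cur axes) [ 0.581 10.763  4.886] turn deg [ 0.378 -0.304 -0.086]
```

send_rows --pt "0.37 -0.3 0 0.14 2.7 0 4" --pt "0 0 0 0.14 2.7 0 4" --pt "0 0 0 0.14 2.7 0.5 4" --pt "0 0 0 0.14 2.66 1.5 4" --pt "0 0 0 0 0 2.4 4" --pt "0 0 0 0 0 2.4 4" --pt "0 0 0 0 0 1.6 4" --pt "0 0 0 0 0 0.9 4" --pt "0 0 0 0 0 0 4" --squeeze 40

```text
time_s: 20.33
position: [0.4703, -0.1306, 0.0035]
tool_rot: [-0.003, 0.029, 1.0, -0.001]
contact_force: [-0.2, -0.8, 0.1]
width: 0.0399
finger_force: 0.0
```

```bash
python3 rel.py 0.4685 -0.127 0.003 86.7 0
```

```text
t 20.33 pos [ 0.47  -0.131  0.003] toolx [-0.998  0.057  0.005] y [ 0.057  0.998 -0.001] f [-0.23  -0.761  0.106] w 0.039853781681786785 0.0
shift cm (cur axes) [0.205 0.349 0.05 ] turn deg [-0.07  -0.301  0.021]
```

Close on the forceps, centred, and lift.

send_rows --pt "0 0 0 0.1 0.3 0 4" --pt "0 0 0 0 0 0 0" --pt "0 0 0 0 0 0 0" --pt "0 0 0 0 0 0 0" --pt "0 0 0 0 0 0 0" --pt "0 0 0 0 0 0 0" --pt "0 0 0 0 0 0 0" --pt "0 0 0 0 0 -1.5 0" --pt "0 0 0 0 0 -3 0" --pt "0 0 0 0 0 -3 0" --pt "0 0 0 0 0 -3 0" --pt "0 0 0 0 0 -3 0" --pt "0 0 0 0 0 -3 0" --pt "0 0 0 0 0 -3 0" --pt "0 0 0 0 0 0 0" --squeeze 40

```text
time_s: 21.58
position: [0.472, -0.1278, 0.206]
tool_rot: [0.003, 0.029, 1.0, -0.003]
contact_force: [0.9, 0.7, -0.2]
width: 0.0075
finger_force: 39.6
```

```bash
python3 rel.py 0.648 0.2765 0.20 27.3 0
python3 - <<'E'
from h import *
C={}
for n in ['scene','top']:
    C[n]=ctrl.capture(n); cv2.imwrite(f'pics/{n}_r.png',C[n]['img'])
    for q in ['spatula','forceps','lid_lip']:
        m=ctrl.regions_of(n,q); print(n,q,[(k['conf'],k['bbox'],k['mask'].sum()) for k in m])
o=ctrl.get_obs()
for n in C: print(n,[proj(C[n],o['position']+[s*.07,-s*.004,.003]).round(1) for s in(-1,1)])
print(o['width'],o['finger_force'])
E
```

```text
t 21.58 pos [ 0.472 -0.128  0.206] toolx [-0.998  0.057 -0.007] y [ 0.057  0.998 -0.005] f [ 0.897  0.65  -0.162] w 0.007497945844987226 39.61743950843811
shift cm (cur axes) [-15.249  41.38    0.485] turn deg [-0.072  0.522 59.409]
scene spatula [(0.68, [339.4, 310.9, 388.2, 359.5], np.int64(476)), (0.67, [144.7, 172.2, 175.0, 194.4], np.int64(598))]
scene forceps [(0.57, [279.9, 233.6, 325.1, 261.3], np.int64(151))]
scene lid_lip []
top spatula [(0.56, [407.3, 206.0, 420.6, 238.9], np.int64(170))]
top forceps []
top lid_lip [(0.65, [160.6, 147.3, 231.6, 194.3], np.int64(1722)), (0.39, [398.8, 162.4, 416.6, 182.3], np.int64(366))]
scene [array([277.6, 260.9]), array([323.1, 234.4])]
top [array([359.8, 280.7]), array([360.7, 227.4])]
0.007146954923652276 39.61950123310089
```

send_rows --pt "0 0 0 -0.41 3.48 0 0" --pt "0 0 0 -0.41 3.48 0 0" --pt "0 0 0 -0.41 3.48 0 0" --pt "0 0 0 -0.41 3.48 0 0" --pt "0 0 0 -0.41 3.48 0 0" --pt "0 0 0 -0.41 3.48 0 0" --pt "0 0 0 -0.41 3.48 0 0" --pt "0 0 0 -0.41 3.48 0 0" --pt "0 0 0 -0.41 3.48 0 0" --pt "0 0 0 -0.41 3.48 0 0" --pt "0 0 6.6 0 0 0 0" --pt "0 0 6.6 0 0 0 0" --pt "0 0 6.6 0 0 0 0" --pt "0 0 6.6 0 0 0 0" --pt "0 0 6.6 0 0 0 0" --pt "0 0 6.6 0 0 0 0" --pt "0 0 6.6 0 0 0 0" --pt "0 0 6.6 0 0 0 0" --pt "0 0 6.6 0 0 0 0" --pt "0 0 0 0 0 0 0"

```text
time_s: 23.65
position: [0.5312, 0.2178, 0.1988]
tool_rot: [-0.001, 0.522, 0.853, -0.002]
contact_force: [-0.8, 0.4, -0.4]
width: 0.0073
finger_force: 39.6
```

```bash
python3 rel.py 0.648 0.2765 0.15 27.3 0; python3 st.py
```

```text
t 23.65 pos [0.531 0.218 0.199] toolx [-0.454  0.891 -0.001] y [ 0.891  0.454 -0.004] f [-0.782  0.418 -0.368] w 0.007262145859988736 39.628504514694214
shift cm (cur axes) [-0.073 13.092  4.829] turn deg [-0.215  0.06  -0.296]
j [ 0.275  0.455  1.722 -0.002  0.968 -0.195] T [0.021 0.017 0.062] F [-0.782  0.418 -0.368] w 0.007262145859988736 pos [0.531 0.218 0.199]
[[-0.454  0.891 -0.001]
 [ 0.891  0.454 -0.004]
 [-0.003 -0.003 -1.   ]]
TCP in case frame [-0.131  0.002  0.199] pitch 0.06069128342060373
```

send_rows --pt "0 0 -0.3 -0.07 2.18 0 0" --pt "0 0 0 0 2.18 0 0" --pt "0 0 0 0 2.18 0 0" --pt "0 0 0 0 2.18 0 0" --pt "0 0 0 0 2.18 0 0" --pt "0 0 0 0 2.18 0 0" --pt "0 0 0 0 0 2.4 0" --pt "0 0 0 0 0 2.4 0" --pt "0 0 0 0 0 2.4 0" --pt "0 0 0 0 0 2.4 0" --pt "0 0 0 0 0 2.0 0" --pt "0 0 0 0 0 1.4 0" --pt "0 0 0 0 0 1.0 0" --pt "0 0 0 0 0 0 0"

```text
time_s: 24.82
position: [0.6467, 0.2772, 0.057]
tool_rot: [-0.001, 0.517, 0.856, -0.003]
contact_force: [0.0, -0.2, 0.7]
width: 0.0072
finger_force: 39.6
```

```bash
python3 rel.py 0.648 0.2765 0.049 27.3 0; python3 st.py
```

```text
t 24.82 pos [0.647 0.277 0.057] toolx [-0.465  0.885 -0.001] y [ 0.885  0.465 -0.006] f [ 0.042 -0.163  0.671] w 0.007217856575648501 39.634836316108704
shift cm (cur axes) [-0.12   0.093  0.8  ] turn deg [-0.318  0.043  0.395]
j [ 0.312  0.788  1.485 -0.002  0.874 -0.17 ] T [ 0.001 -0.012  0.03 ] F [ 0.042 -0.163  0.671] w 0.007217856575648501 pos [0.647 0.277 0.057]
[[-0.465  0.885 -0.001]
 [ 0.885  0.465 -0.006]
 [-0.005 -0.003 -1.   ]]
TCP in case frame [-0.001  0.001  0.057] pitch 0.042147131045589134
```

send_rows --pt "0 0 0 0 0 0.35 0" --pt "0 0 0 0 0 0.25 0" --pt "0 0 0 0 0 0.15 0" --pt "0 0 0 0 0 0 0" --pt "0 0 0 0 0 0 1.2" --pt "0 0 0 0 0 0 2" --pt "0 0 0 0 0 0 2.5" --pt "0 0 0 0 0 0 2.5" --pt "0 0 0 0 0 -0.7 2.5" --pt "0 0 0 0 0 -1.5 2.5" --pt "0 0 0 0 0 -3 2.5" --pt "0 0 0 0 0 -3 2.5" --pt "0 0 0 0 0 -3 2.5" --pt "0 0 0 0 0 -3 2.5"

```text
time_s: 25.98
position: [0.6475, 0.2777, 0.1959]
tool_rot: [0.0, 0.518, 0.855, -0.001]
contact_force: [-0.5, -0.5, 0.2]
width: 0.0251
finger_force: 0.0
```

```bash
python3 st.py
```

```text
j [ 0.312  0.639  1.379 -0.002  1.125 -0.169] T [0.028 0.038 0.   ] F [-0.51  -0.498  0.178] w 0.025113200937585477 pos [0.647 0.278 0.196]
[[-0.463  0.886 -0.001]
 [ 0.886  0.463 -0.002]
 [-0.001 -0.002 -1.   ]]
TCP in case frame [0.    0.001 0.196] pitch 0.08115989957647057
```

Retreat toward the robot and inspect.

send_rows --pt "0 0 0 0 -2.5 -0.5 2.5" --pt "0 0 0 0 -3 -0.5 2.5" --pt "0 0 0 0 -3 -0.5 2.5" --pt "0 0 0 0 -3 -0.5 2.5" --pt "0 0 0 0 -3 -0.5 2.5" --pt "0 0 0 0 -3 -0.5 2.5" --pt "0 0 0 -3 0 0 2.5" --pt "0 0 0 -3 0 0 2.5" --pt "0 0 0 -3 0 0 2.5" --pt "0 0 0 -3 0 0 2.5" --pt "0 0 0 -3 0 0 2.5" --pt "0 0 0 -3 0 0 2.5" --pt "0 0 0 0 0 0 2.5"

```text
time_s: 27.07
position: [0.578, 0.0333, 0.2249]
tool_rot: [0.001, 0.519, 0.855, -0.001]
contact_force: [-0.2, -0.2, 0.2]
width: 0.0253
finger_force: 0.0
```

Run:
```python
from h import *
C={};out=[]
for n in ['scene','top']:
    c=C[n]=ctrl.capture(n)
    for q in ['spatula','forceps']:
        m=ctrl.regions_of(n,q); print(n,q,[(k['conf'],k['bbox'],k['mask'].sum()) for k in m])
    m=ctrl.mark_of(n,'lid_lip'); print(n,m and m[0])
    for X in ([.648,.2765,.08],[.51,-.333,.01]):
        u,v=proj(c,X).astype(int); w=50; out.append(cv2.resize(c['img'][max(0,v-w):v+w,max(0,u-w):u+w],(300,300),interpolation=cv2.INTER_CUBIC))
cv2.imwrite('pics/fin.png',np.vstack([np.hstack(out[:2]),np.hstack(out[2:])]))
print(ctrl.get_obs()['time_s'])
```

```text
scene spatula [(0.93, [340.4, 313.1, 386.7, 362.2], np.int64(456))]
scene forceps [(0.71, [243.7, 165.9, 278.7, 179.0], np.int64(125))]
scene {'point': [272.3, 124.9], 'conf': 0.66}
top spatula [(0.7, [166.3, 147.1, 255.9, 229.2], np.int64(4340)), (0.56, [408.7, 207.9, 421.7, 259.3], np.int64(235))]
top forceps [(0.44, [200.9, 188.2, 235.6, 206.3], np.int64(139))]
top {'point': [193.8, 160.4], 'conf': 0.85}
27.4667
```

View pics/fin.png

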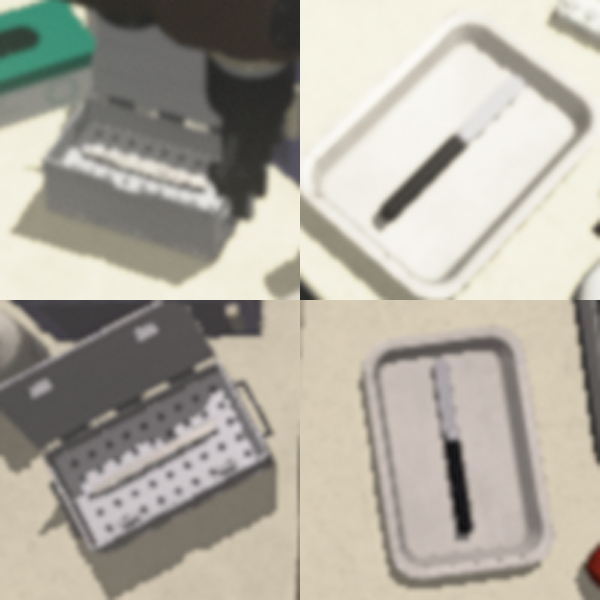

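```bash
python3 -c "
from bench import ctrl
print(ctrl.close_job())"
```

```text
the job is handed in; nothing more can be done
None
```

I pried the lid and swung it back to its stop, laid the spatula flat in the tray, laid the forceps on the insert in the case, and handed the job in at about 27.5 s. I steered clear of the beaker, timer and petri dish but didn't check their positions at the end.

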